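Hold the spindle brake released on the bench moulder

ROBOT

A 7-joint arm with a two-finger parallel gripper is mounted at the origin on the work surface. World frame = base frame: x ahead of the robot, y to its left, z up, the work surface at z = 0. Lengths are in m, angles in rad, forces in N, time in s.
With the tool pointing down it reaches from about 0.4 to 0.85 m from the base axis. Payload 10.4 kg.
Tool frame: the origin (TCP) lies midway between the tips of the shut fingers; the grasp point (between the pads) lies r.grip_point_offset behind it (r.grip_point_offset is the distance from the TCP to the grasp point, in m); z points along the fingers, y is the line along which they close (so a half turn about z gives the same grasp; the last joint's range is limited). The gripper opens to 87 mm and grips with 3 to 60 N. Pads are 19 mm wide; open, the fingers measure 117 mm over their backs; the gripper's body (75 mm by 190 mm) begins 51 mm behind the grasp point.
Start: joints at [1.189, 0.332, -0.065, 1.46, 0.022, 1.35, -0.088], TCP at [0.219, -0.585, 0.223] pointing down, gripper open.
Joint ranges: [-2.6, 2.6], [-0.5, 2.12], [-1.47, 1.34], [0.16, 2.42], [-1.27, 4.41], [0.06, 2.06], [-2.6, 2.6]. Speed limits (rad/s): [2.22, 2.22, 2.79, 2.79, 3.14, 3.14, 3.14].

INTERFACE

Orientations are given as a unit quaternion [x, y, z, w].
In Python, from bench import r gives the robot as it stands.
- The arm moves only by the tool play_rows, never from a script. Its arguments are lists of equal length, an entry for each row: "claw": the closure, from 0 (fully open) to 1 (shut); "delta_pos": the shift along the tool's x, y, z scaled (see below), a list of three; "delta_rot": the turn, a rotation vector about the tool's x, y, z scaled (see below), a list of three. A call has 1 to 8 rows; each row shifts and turns the commanded pose from where the row before left it, along the tool's axes as they then stand; what a row does not reach is not made up. The controller multiplies each number of a shift by 200 mm and each number of a turn by pi rad. A row lasts 1/10 s, in which the tool goes at most 50 mm and 8.59 degrees, less where a joint would pass 70% of its speed; a pose out of reach is approached as far as the arm can. A call with a number of a shift or a turn outside -1 to 1 is refused whole. A call with a gripper value outside its range is refused whole. The fingers move at their own pace and stop on an object; "squeeze" is the grip in N (left out, the last holds). Time passes only in rows, so rows that do not move let the fingers close. It gives the time, the measured TCP pose, the force, the opening and the grip force at its end, in the units of the state.
- r.read_state(): the state, without advancing time (a new reading comes with each control period).
- r.camera(name): name is "side" or "top" or "wrist"; returns a dict with "pixels" (384x512x3 uint8, red, green, blue), "camera_matrix" (3x3 intrinsics, pixels), "cam_to_world" (4x4, takes a point from camera to world coordinates); the wrist camera has in their place "hand_eye" (4x4, takes a point from camera to tool coordinates, whose origin is the TCP and whose axes are the flange's). Camera axes: x right, y up, looking along -z (the intrinsics and any distortion apply to the point x, -y, -z); pixel columns grow to the right and rows downward; lengths in m; the calibration is good to about 2 mm. A picture is of the moment at which its call begins: read the wrist's pose just before it. There is no depth.
- r.close_job(): hands the job in; it is judged then, once.
The state is a dict: "time": time; "joint_positions": joint angles; "joint_vel": joint speeds; "joint_torque": joint torques, N m; "ee_pos": TCP position; "eef_rot": TCP orientation; "ft_force": force on the tool from outside, world axes, zero at the start; "torque": the same for the moment, N m; "width": finger opening in m; "grip_force": force on a finger pad.
Only numpy, scipy, OpenCV 4.12 (cv2) and the standard library are available. Lean on these libraries where they do the work, as an engineer would, in place of code of your own. Each camera call takes 0.05 s, during which the arm holds its last target. There are 200 camera calls.

TASK

On the green bench moulder, swing the guard door well open by its handle (some 70 degrees or more). Then press the wide-headed brake plunger in the bay behind it down with the fingertips to the middle of its travel, about 12 mm down, where the brake is released, and finish while still holding it there, with the door left open, so that a workmate can turn the spindle. Never push the plunger right to the bottom, which trips it, do not press the slim pin beside it, and leave the things lying about where they are.

Things in the scene. Friction and masses are not known exactly. Their poses are not given: they have to be found in the camera images.
- machine: Green bench spindle moulder, fixed on the table. Origin at table level under the centre of its front bay; x points from the door into the machine (away from the robot), y left, z up. Behind the bay, at x = 57 to 317, lies a steel machine table 370 mm wide and 130 mm high, with a spindle cutter at x = 170 (top at 185 mm) and a wooden fence at x = 225 (top at 186 mm).
- bay (a point): Centre of the floor of the control bay, 70 mm above the table, axes as the machine. The bay is a well in front of the machine, open at the top and front once the guard is swung away: inside 94 mm deep (50 mm towards the door, 44 mm away from it) and 166 mm wide; walls up to 160 mm above the table. Both plungers stand in it.
- guard_handle (a point): Grip point of the door handle: a vertical round steel bar 11 mm thick, its axis 45 mm off the door's face (39 mm free behind it, down to its two posts at 82 and 102 mm above the table), near the door's free edge. The point is on the bar's axis, 140 mm above the table, 23 mm below the bar's end, 27 mm below the door's top. x axis: into the door, y: towards the hinge.
- guard_hinge (a point): Point on the guard's vertical hinge axis, at the left end of the door, at the same height as the handle point. Horizontally the handle is 50 mm in front of and 140 mm to the right of it when shut.
- guard (a joint): Door opening in rad: 0 shut, growing as it swings towards the robot and to the left (clockwise from above), stop at 1.7; starts shut or ajar, stays where left (friction 0.05 N m). Green panel 183 mm wide, 10 thick, 62 to 167 mm above the table; fixed to it a 5 mm clear top, 104 mm deep, which covers the bay when shut and swings out with the door.
- brake (a joint): Travel of the brake plunger in m: 0 up, 0.024 at the bottom (trips). Spring return: it pushes back with about 3.6 N at first movement, about 7 N at 12 mm and about 11 N at the bottom.
- brake_top (a point): Centre of the flat top of the brake plunger: black round head 42 mm across and 10 mm thick on a steel stem; the point moves with the plunger and is 118 mm above the table when up. It stands in the bay, left or right, and is pressed straight down.
- jog (a joint): Travel of the slim pin in m: 0 up, 0.012 at the bottom. Spring of about 1.6 to 4 N. Not to be pressed.
- jog_top (a point): Centre of the top of the slim black pin, 15 mm across, in a 28 mm steel collar; 116 mm above the table; on the other side of the bay, about 76 mm from the brake plunger.
- wrench: Steel wrench, 150 mm long, lying flat on the machine table behind the bay.
- offcut: Wooden offcut 50 x 110 x 22 mm lying on the table just in front of the machine, low enough for the door to pass over it.
- wedge: Dark wooden block 45 x 70 x 30 mm on the table, to the right of the machine's front.
- glue: White glue bottle, 60 mm across, 170 mm tall, at the left.
- mug: White mug, 80 mm across, 95 mm tall, at the right.
- hammer: Hammer 280 mm long lying at the right.

How it is judged:
By the outcome, as a careful person would: the job done as asked, in the order asked, and still so for the second after the job is handed in, while the arm keeps its last pose, push and grip.
It also fails if it takes over 58 s, if anything falls off the work surface, if the arm or the gripper's body presses on something with over 40 N, if the wrist force passes 120 N, or if a joint passes its speed limit or range.

## Working session

There is one attempt and no reset: what is moved stays moved. The work goes in short steps, Python scripts to look and compute and a tool call to move; the robot and the scene stay as the last step left them, time stands still between calls to the robot, and variables do not carry over. Pictures are saved under pics/ and viewed, at most 10 in all, crops included, and the job is handed in when it is done.

Besides the shell and the picture viewer there is one more tool, called after ">>>" in YAML: its name, and indented under it one key for each argument. play_rows: Moves the arm, as the interface text tells. Shifts and turns lie within -1 to 1; 1 stands for 200 mm of shift or pi rad of turn. Its arguments: {"type":"object","properties":{"claw":{"type":"array"},"delta_pos":{"type":"array"},"delta_rot":{"type":"array"},"squeeze":{"type":"number"}},"required":["claw","delta_pos","delta_rot"]}

```bash
mkdir -p pics
cat > h.py <<'E'
import numpy as np, cv2
from bench import r
from scipy.spatial.transform import Rotation as R
def cam(n):
    s=r.read_state(); c=r.camera(n); K=np.array(c["camera_matrix"])
    if n=="wrist":
        T=np.eye(4);T[:3,:3]=R.from_quat(s["eef_rot"]).as_matrix();T[:3,3]=s["ee_pos"]
        M=T@np.array(c["hand_eye"])
    else: M=np.array(c["cam_to_world"])
    return np.array(c["pixels"]),K,M,c
def ray(K,M,u,v):
    d=np.linalg.inv(K)@[u,v,1]; d=M[:3,:3]@(d*[1,-1,-1]); return M[:3,3],d/np.linalg.norm(d)
def onz(K,M,u,v,z):
    o,d=ray(K,M,u,v); return o+d*(z-o[2])/d[2]
def proj(K,M,p):
    q=np.linalg.inv(M)@np.append(p,1); q=K@(q[:3]*[1,-1,-1]); return q[:2]/q[2]
def save(n,im): cv2.imwrite("pics/"+n,cv2.cvtColor(im,cv2.COLOR_RGB2BGR))
E
python3 - <<'E'
from h import *
for n in("top","side"):
    p,K,M,c=cam(n); save(n+".png",p); print(n,K.round(1).tolist(),M.round(3).tolist(),[k for k in c])
s=r.read_state();print(s["ee_pos"],s["eef_rot"],r.grip_point_offset,s["width"])
E
```

```text
top [[421.7, 0.0, 253.8], [0.0, 421.7, 187.5], [0.0, 0.0, 1.0]] [[0.017, 0.974, -0.227, 0.216], [-1.0, 0.018, 0.0, -0.025], [0.004, 0.227, 0.974, 1.597], [0.0, 0.0, 0.0, 1.0]] ['pixels', 'camera_matrix', 'cam_to_world']
side [[440.5, 0.0, 250.8], [0.0, 440.5, 197.1], [0.0, 0.0, 1.0]] [[-0.958, 0.124, -0.257, 0.216], [-0.285, -0.486, 0.826, 1.055], [-0.023, 0.865, 0.501, 0.753], [0.0, 0.0, 0.0, 1.0]] ['pixels', 'camera_matrix', 'cam_to_world']
[ 0.21933715 -0.58487348  0.22181491] [ 9.83950069e-01  1.78442793e-01 -1.33799850e-04 -6.42485949e-04] 0.0187 0.08706732132576188
```

View pics/top.png

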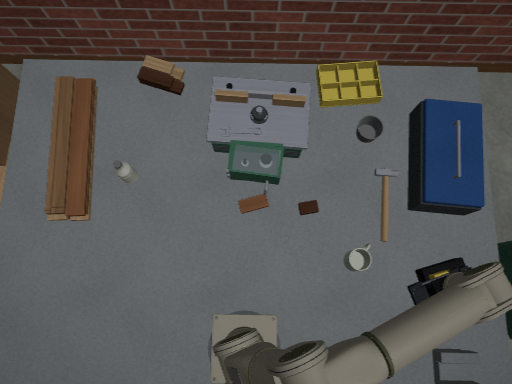

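View pics/side.png

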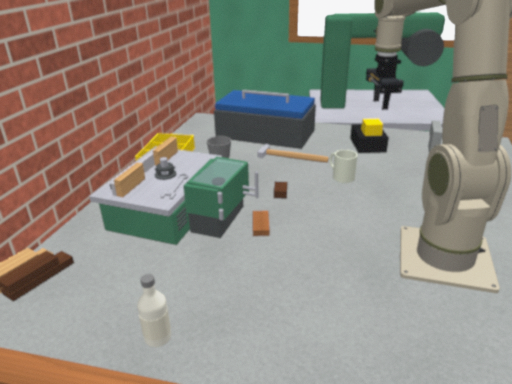

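The top view shows the bay at about (257,161), a wide plunger on the right near (266,160), the slim pin on the left near (245,162) and the handle near (267,187). The side view shows the handle at (255,185). I'll zoom in on both.

Run:
```python
import cv2,numpy as np
a=cv2.imread("pics/top.png")[130:220,195:325];b=cv2.imread("pics/side.png")[140:240,170:300]
a=cv2.resize(a,(780,540),interpolation=cv2.INTER_CUBIC);b=cv2.resize(b,(780,600),interpolation=cv2.INTER_CUBIC)
cv2.imwrite("pics/topc.png",a);cv2.imwrite("pics/sidec.png",b)
```

```text
(no output)
```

View pics/topc.png

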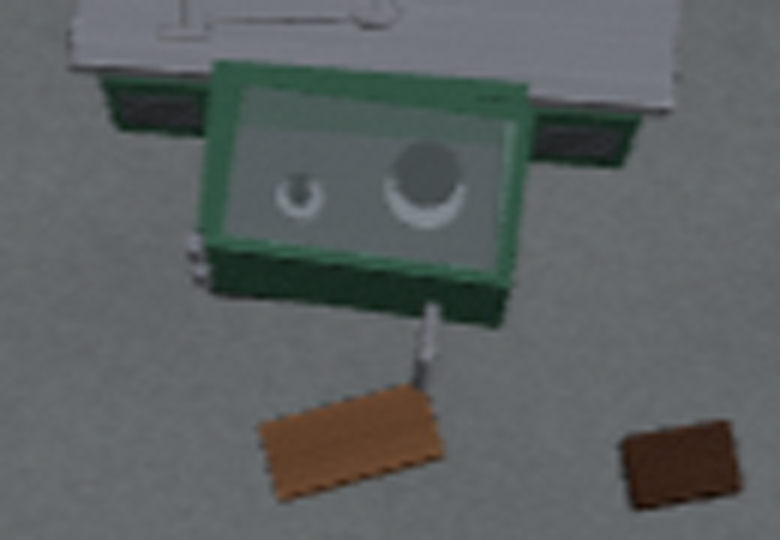

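View pics/sidec.png

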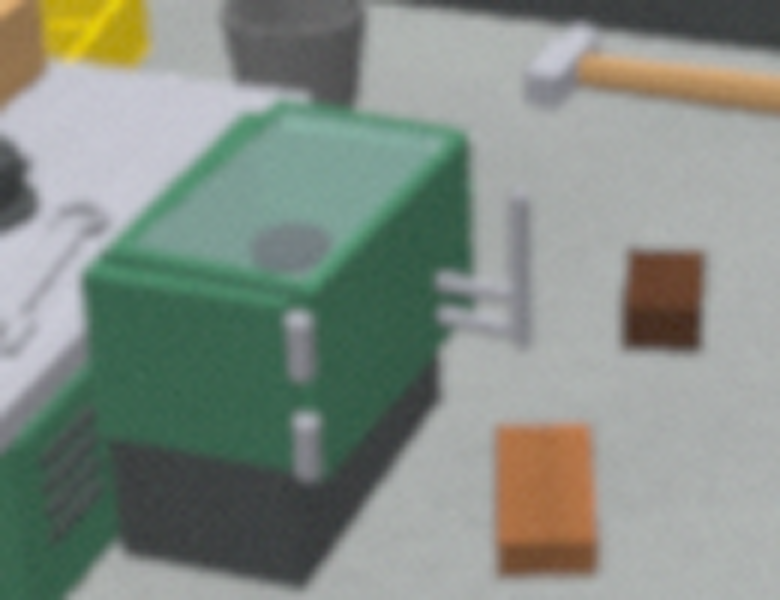

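The crops show the door shut. The brake head is at topc (425,173) and the pin at (300,190). The handle's bar top is at sidec (519,197) and topc (433,308), and the hinge pins are at sidec (298,312). Next I'll turn these into positions.

Run:
```python
from h import *
T=cam("top");S=cam("side")
def t(x,y,z): return onz(T[1],T[2],195+x/6-.4,130+y/6-.4,z)
def s(x,y,z): return onz(S[1],S[2],170+x/6-.4,140+y/6-.4,z)
b=t(425,175,.118);j=t(300,186,.116);h1=t(433,308,.163);h2=s(519,199,.163);bs=s(291,248,.118)
hi=s(298,312,.155)
corn=[t(*p,.167) for p in((217,62),(527,85),(508,272),(210,238))]
for n,v in dict(b=b,bs=bs,j=j,h1=h1,h2=h2,hi=hi,hb=t(420,388,.076)).items(): print(n,v.round(4))
print(np.round(corn,4)); print(np.linalg.norm(b-j))
d=j-b;print("yaw",np.degrees(np.arctan2(-d[0],d[1])))
c=corn;print([np.linalg.norm(c[i]-c[(i+1)%4]).round(3) for i in range(4)])
for e in(c[0]-c[1],c[3]-c[2]): print(np.degrees(np.arctan2(-e[0],e[1])))
```

```text
b [ 0.6708 -0.0661  0.118 ]
bs [ 0.6673 -0.0614  0.118 ]
j [0.663 0.01  0.116]
h1 [ 0.576  -0.0704  0.163 ]
h2 [ 0.5438 -0.0581  0.163 ]
hi [0.6159 0.0622 0.155 ]
hb [ 0.5469 -0.0657  0.076 ]
[[ 0.7237  0.06    0.167 ]
 [ 0.7128 -0.1248  0.167 ]
 [ 0.5975 -0.1139  0.167 ]
 [ 0.6149  0.0609  0.167 ]]
0.07655926886662343
yaw 5.8606721635732315
[np.float64(0.185), np.float64(0.116), np.float64(0.176), np.float64(0.109)]
-3.388324894636241
-5.678443261477086
```

Cross-checks:
- **Handle:** it lies at about (0.545, -0.062), and its distance to the hinge is 0.149 m, as expected.
- **Plungers:** the brake is at about (0.669, -0.064), 76 mm from the pin.
- **Door:** its angle is about -8° including the machine yaw.

I'll go above the handle.

>>> play_rows:
  claw: [0, 0, 0, 0, 0, 0, 0]
  delta_pos:
    - [0.175, -0.134, 0]
    - [0.175, -0.134, 0]
    - [0.175, -0.134, 0]
    - [0.175, -0.134, 0]
    - [0.175, -0.134, 0]
    - [0.175, -0.134, 0]
    - [0.175, -0.134, 0]
  delta_rot:
    - [0, 0, 0]
    - [0, 0, 0]
    - [0, 0, 0]
    - [0, 0, 0]
    - [0, 0, 0]
    - [0, 0, 0]
    - [0, 0, 0]
  squeeze: 8

```text
time: 0.9
ee_pos: [0.3836, -0.3218, 0.2226]
eef_rot: [0.984, 0.178, -0.0, 0.0]
ft_force: [1.2, -0.1, -0.5]
width: 0.0871
grip_force: 0.0
```

>>> play_rows:
  claw: [0, 0, 0, 0, 0, 0, 0]
  delta_pos:
    - [0.175, -0.134, 0]
    - [0.175, -0.134, 0]
    - [0.175, -0.134, 0]
    - [0.175, -0.134, 0]
    - [0.175, -0.134, 0]
    - [0.175, -0.134, 0]
    - [0.175, -0.134, 0]
  delta_rot:
    - [0, 0, 0]
    - [0, 0, 0]
    - [0, 0, 0]
    - [0, 0, 0]
    - [0, 0, 0]
    - [0, 0, 0]
    - [0, 0, 0]

```text
time: 1.6
ee_pos: [0.5472, -0.0604, 0.2226]
eef_rot: [0.984, 0.178, 0.0, 0.0]
ft_force: [1.0, 0.2, 0.5]
width: 0.0868
grip_force: 0.0
```

>>> play_rows:
  claw: [0, 0, 0, 0, 0, 0, 0, 0]
  delta_pos:
    - [0, 0, 0]
    - [0, 0, 0]
    - [0, 0, 0]
    - [0, 0, 0]
    - [0, 0, 0]
    - [0, 0, 0]
    - [0, 0, 0]
    - [0, 0, 0]
  delta_rot:
    - [0, 0, -0.047]
    - [0, 0, -0.047]
    - [0, 0, -0.047]
    - [0, 0, -0.047]
    - [0, 0, -0.047]
    - [0, 0, -0.047]
    - [0, 0, -0.047]
    - [0, 0, -0.047]

```text
time: 2.4
ee_pos: [0.5464, -0.0619, 0.2224]
eef_rot: [0.716, 0.698, -0.0, -0.0]
ft_force: [-0.5, 0.4, 0.2]
width: 0.087
grip_force: 0.0
```

>>> play_rows:
  claw: [0, 0, 0, 0, 0, 0, 0, 0]
  delta_pos:
    - [0, 0, 0]
    - [0, 0, 0]
    - [0, 0, 0]
    - [0, 0, 0]
    - [0, 0, 0]
    - [0, 0, 0]
    - [0, 0, 0]
    - [0, 0, 0]
  delta_rot:
    - [0, 0, -0.047]
    - [0, 0, -0.047]
    - [0, 0, -0.047]
    - [0, 0, -0.047]
    - [0, 0, -0.047]
    - [0, 0, -0.047]
    - [0, 0, -0.047]
    - [0, 0, -0.047]

```text
time: 3.2
ee_pos: [0.5464, -0.0619, 0.2224]
eef_rot: [0.206, 0.979, -0.0, -0.0]
ft_force: [0.3, 0.2, 0.7]
width: 0.0869
grip_force: 0.0
```

>>> play_rows:
  claw: [0, 0, 0]
  delta_pos:
    - [0, 0, 0]
    - [0, 0, 0]
    - [0, 0, 0]
  delta_rot:
    - [0, 0, -0.047]
    - [0, 0, -0.047]
    - [0, 0, 0]

```text
time: 3.5
ee_pos: [0.5464, -0.062, 0.2224]
eef_rot: [0.061, 0.998, 0.0, -0.0]
ft_force: [0.0, 0.1, -0.6]
width: 0.0873
grip_force: 0.0
```

Run:
```python
from h import *
s=r.read_state()
p,K,M,c=cam("wrist"); save("w1.png",p)
m=R.from_quat(s["eef_rot"]).as_matrix()
print(s["time"],s["ee_pos"],m.round(3).tolist(),s["joint_positions"])
for P in([.545,-.062,.163],[.669,-.064,.118],[.663,.01,.116],[.614,.07,.16]): print(proj(K,M,P))
```

```text
3.5 [ 0.54642699 -0.06200085  0.22238269] [[-0.992, 0.122, -0.0], [0.122, 0.992, 0.0], [0.0, 0.0, -1.0]] [ 0.75891696  0.26828515 -0.85307     1.62692006  0.20647888  1.34084695
  1.32417255]
[251.51203023 203.72462022]
[265.76488713 314.26958882]
[343.32148491 299.06069632]
[434.10837636 268.01165854]
```

View pics/w1.png

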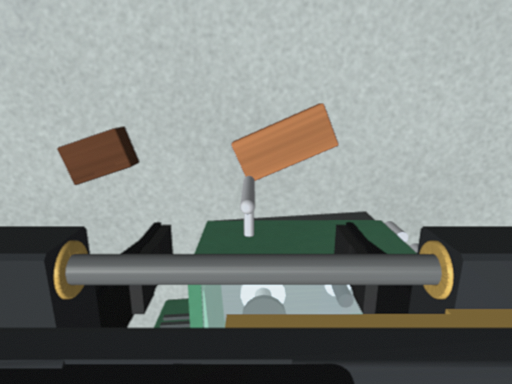

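The bar's top is at (249,206), against a predicted (251.5,203.7), so the agreement is within about 2 mm. I'll descend and grip.

>>> play_rows:
  claw: [0, 0, 0, 0, 0, 0]
  delta_pos:
    - [0, 0, 0.1]
    - [0, 0, 0.1]
    - [0, 0, 0.1]
    - [0, 0, 0.1]
    - [0, 0, 0.1]
    - [0, 0, 0]
  delta_rot:
    - [0, 0, 0]
    - [0, 0, 0]
    - [0, 0, 0]
    - [0, 0, 0]
    - [0, 0, 0]
    - [0, 0, 0]

```text
time: 4.15
ee_pos: [0.5449, -0.0619, 0.1202]
eef_rot: [0.065, 0.998, 0.0, -0.002]
ft_force: [-0.2, 0.5, 0.2]
width: 0.0872
grip_force: 0.0
```

>>> play_rows:
  claw: [1, 1, 1, 1, 1, 1, 1, 1]
  delta_pos:
    - [0, 0, 0]
    - [0, 0, 0]
    - [0, 0, 0]
    - [0, 0, 0]
    - [0, 0, 0]
    - [0, 0, 0]
    - [0, 0, 0]
    - [0, 0, 0]
  delta_rot:
    - [0, 0, 0]
    - [0, 0, 0]
    - [0, 0, 0]
    - [0, 0, 0]
    - [0, 0, 0]
    - [0, 0, 0]
    - [0, 0, 0]
    - [0, 0, 0]
  squeeze: 8

```text
time: 4.95
ee_pos: [0.5465, -0.0619, 0.1226]
eef_rot: [0.062, 0.998, -0.0, 0.0]
ft_force: [-0.4, 0.0, -0.2]
width: 0.0313
grip_force: 0.0
```

>>> play_rows:
  claw: [1, 1, 1, 1, 1, 1]
  delta_pos:
    - [0, 0, 0]
    - [0, 0, 0]
    - [0, 0, 0]
    - [0, 0, 0]
    - [0, 0, 0]
    - [0, 0, 0]
  delta_rot:
    - [0, 0, 0]
    - [0, 0, 0]
    - [0, 0, 0]
    - [0, 0, 0]
    - [0, 0, 0]
    - [0, 0, 0]

```text
time: 5.55
ee_pos: [0.5455, -0.0659, 0.1224]
eef_rot: [0.064, 0.998, -0.002, -0.001]
ft_force: [-4.9, -11.2, 3.9]
width: 0.0109
grip_force: 8.0
```

Gripped at 10.9 mm, which is the bar. The bar sits about 4 mm further right than commanded, so I'll re-centre and then swing.

>>> play_rows:
  claw: [1, 1, 1]
  delta_pos:
    - [0, -0.02, 0]
    - [0.042, 0.017, 0]
    - [0.042, 0.017, 0]
  delta_rot:
    - [0, 0, 0]
    - [0, 0, 0.0194]
    - [0, 0, 0.0194]

```text
time: 5.85
ee_pos: [0.5303, -0.057, 0.1224]
eef_rot: [0.125, 0.992, -0.0, -0.0]
ft_force: [-0.5, -2.8, 0.3]
width: 0.0105
grip_force: 8.0
```

>>> play_rows:
  claw: [1, 1, 1, 1]
  delta_pos:
    - [0.083, 0.036, 0]
    - [0.083, 0.036, 0]
    - [0.083, 0.036, 0]
    - [0, 0, 0]
  delta_rot:
    - [0, 0, 0.039]
    - [0, 0, 0.039]
    - [0, 0, 0.039]
    - [0, 0, 0]

```text
time: 6.25
ee_pos: [0.4902, -0.0172, 0.1224]
eef_rot: [0.303, 0.953, -0.001, -0.001]
ft_force: [-2.6, -1.5, -0.7]
width: 0.0107
grip_force: 8.0
```

Forces are low, so I'll continue the swing.

>>> play_rows:
  claw: [1, 1, 1, 1, 1]
  delta_pos:
    - [0.083, 0.036, 0]
    - [0.083, 0.036, 0]
    - [0.083, 0.036, 0]
    - [0.083, 0.036, 0]
    - [0, 0, 0]
  delta_rot:
    - [0, 0, 0.039]
    - [0, 0, 0.039]
    - [0, 0, 0.039]
    - [0, 0, 0.039]
    - [0, 0, 0]

```text
time: 6.75
ee_pos: [0.4652, 0.0509, 0.1224]
eef_rot: [0.525, 0.851, -0.0, -0.001]
ft_force: [-6.2, -0.4, 4.6]
width: 0.0107
grip_force: 8.0
```

>>> play_rows:
  claw: [1, 1, 1, 1, 1]
  delta_pos:
    - [0.083, 0.036, 0]
    - [0.083, 0.036, 0]
    - [0.083, 0.036, 0]
    - [0.083, 0.036, 0]
    - [0, 0, 0]
  delta_rot:
    - [0, 0, 0.039]
    - [0, 0, 0.039]
    - [0, 0, 0.039]
    - [0, 0, 0.039]
    - [0, 0, 0]

```text
time: 7.25
ee_pos: [0.4752, 0.1225, 0.1224]
eef_rot: [0.715, 0.699, 0.0, -0.001]
ft_force: [-6.1, 2.7, 4.2]
width: 0.0107
grip_force: 8.0
```

Run:
```python
from h import *
s=r.read_state(); print(s["ee_pos"],s["ft_force"],s["width"],s["joint_positions"])
p,K,M,c=cam("top"); save("top2.png",cv2.resize(p[110:230,180:340],(800,600),interpolation=cv2.INTER_CUBIC))
```

```text
[0.47523005 0.12245742 0.12236236] [-6.07232763  2.6542684   4.20435227] 0.010650385059031127 [ 0.39917293  0.20655305 -0.80728926  1.897062    0.16421879  1.10615216
 -0.4945283 ]
```

View pics/top2.png

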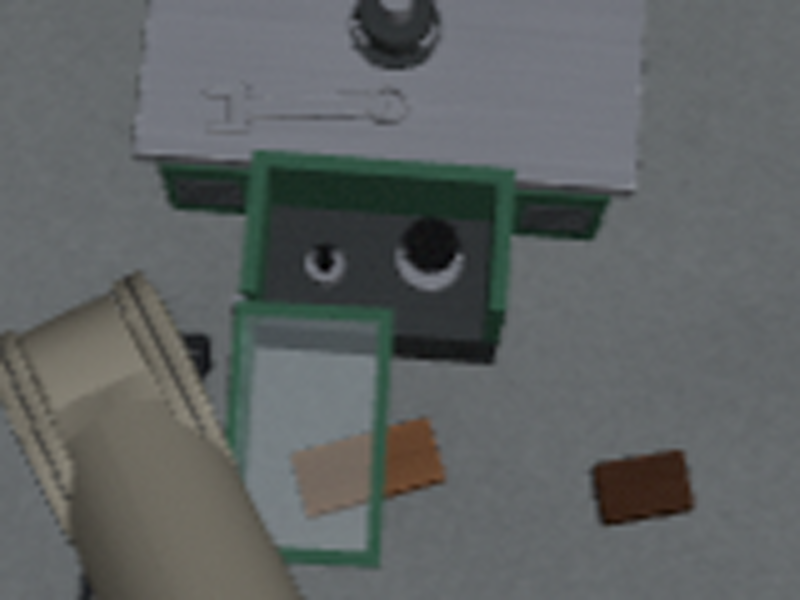

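The door stands about 85–90° open. The brake head is at crop (430,245), and the offcut and wedge haven't moved. I'll release and raise.

>>> play_rows:
  claw: [0.5, 0.5, 0.5, 0.5, 0.5, 0.5, 0.5, 0.5]
  delta_pos:
    - [0, 0, 0]
    - [0, 0, 0]
    - [0, 0, 0]
    - [0, 0, 0]
    - [0, 0, 0]
    - [0, 0, 0]
    - [0, 0, 0]
    - [0, 0, 0]
  delta_rot:
    - [0, 0, 0]
    - [0, 0, 0]
    - [0, 0, 0]
    - [0, 0, 0]
    - [0, 0, 0]
    - [0, 0, 0]
    - [0, 0, 0]
    - [0, 0, 0]

```text
time: 8.1
ee_pos: [0.4757, 0.1196, 0.1226]
eef_rot: [0.715, 0.699, 0.0, 0.0]
ft_force: [0.3, -0.3, -0.3]
width: 0.0434
grip_force: 0.0
```

>>> play_rows:
  claw: [0.5, 0.5, 0.5, 0.5, 0.5, 1, 1, 1]
  delta_pos:
    - [0, 0, -0.1]
    - [0, 0, -0.15]
    - [0, 0, -0.15]
    - [0, 0, -0.1]
    - [0, 0, 0]
    - [0, 0, 0]
    - [0, 0, 0]
    - [0, 0, 0]
  delta_rot:
    - [0, 0, 0]
    - [0, 0, 0]
    - [0, 0, 0]
    - [0, 0, 0]
    - [0, 0, 0]
    - [0, 0, 0]
    - [0, 0, 0]
    - [0, 0, 0]

```text
time: 8.9
ee_pos: [0.4751, 0.1194, 0.2215]
eef_rot: [0.715, 0.699, -0.001, -0.001]
ft_force: [0.1, -0.1, 0.1]
width: 0.027
grip_force: 0.0
```

Run:
```python
from h import *
for n,(u,v) in dict(top=(265.8,158.8)).items():
    p,K,M,c=cam(n); g=p.astype(int).max(2)
    m=np.zeros(g.shape,np.uint8); m[148:172,255:278]=(g[148:172,255:278]<45)
    k,l,st,ce=cv2.connectedComponentsWithStats(m); i=l[int(v),int(u)]
    print(n,i,st[i],ce[i],onz(K,M,*ce[i],.118)); 
s=r.read_state();q=R.from_quat(s["eef_rot"]).as_matrix();print(s["ee_pos"],q.round(3).tolist(),s["width"],s["ft_force"],s["time"])
for P in([.668,-.064,.118],): print("tool delta",q.T@(np.array(P)-s["ee_pos"]))
```

```text
top 1 [255 148  17  16 143] [264.21678322 155.47552448] [ 0.68333292 -0.06150674  0.118     ]
[0.47522617 0.1194733  0.22169762] [[0.024, 1.0, -0.001], [1.0, -0.024, -0.0], [-0.0, -0.001, -1.0]] 0.02280618605973296 [-0.36555119 -0.52329083 -0.29880688] 8.95
tool delta [-0.17883254  0.19721969  0.10344427]
```

>>> play_rows:
  claw: [1, 1, 1, 1, 1, 1]
  delta_pos:
    - [-0.149, 0.164, 0]
    - [-0.149, 0.164, 0]
    - [-0.149, 0.164, 0]
    - [-0.149, 0.164, 0]
    - [-0.149, 0.164, 0]
    - [-0.149, 0.164, 0]
  delta_rot:
    - [0, 0, 0]
    - [0, 0, 0]
    - [0, 0, 0]
    - [0, 0, 0]
    - [0, 0, 0]
    - [0, 0, 0]

```text
time: 9.55
ee_pos: [0.6691, -0.0654, 0.2216]
eef_rot: [0.716, 0.699, -0.0, -0.0]
ft_force: [0.6, 0.5, 1.3]
width: 0.0004
grip_force: 0.0
```

>>> play_rows:
  claw: [1, 1, 1, 1, 1, 1, 1, 1]
  delta_pos:
    - [0, 0, 0]
    - [0, 0, 0]
    - [0, 0, 0]
    - [0, 0, 0]
    - [0, 0, 0]
    - [0, 0, 0]
    - [0, 0, 0]
    - [0, 0, 0]
  delta_rot:
    - [0, 0, -0.047]
    - [0, 0, -0.047]
    - [0, 0, -0.047]
    - [0, 0, -0.047]
    - [0, 0, -0.047]
    - [0, 0, -0.047]
    - [0, 0, -0.047]
    - [0, 0, -0.047]

```text
time: 10.35
ee_pos: [0.6679, -0.0639, 0.2217]
eef_rot: [0.202, 0.979, -0.0, -0.001]
ft_force: [0.5, -0.0, -0.2]
width: 0.0003
grip_force: 0.0
```

>>> play_rows:
  claw: [1, 1, 1]
  delta_pos:
    - [0, 0, 0]
    - [0, 0, 0]
    - [0, 0, 0]
  delta_rot:
    - [0, 0, -0.047]
    - [0, 0, -0.047]
    - [0, 0, 0]

```text
time: 10.65
ee_pos: [0.6679, -0.064, 0.2217]
eef_rot: [0.058, 0.998, 0.0, -0.001]
ft_force: [0.7, 0.1, 0.3]
width: 0.0004
grip_force: 0.0
```

Run:
```python
from h import *
s=r.read_state()
q=R.from_quat(s["eef_rot"]).as_matrix();print(s["ee_pos"],q.round(3).tolist(),s["width"],s["time"],s["joint_positions"])
w,K,M,c=cam("wrist"); 
print(proj(K,M,[.669,-.064,.118]),proj(K,M,[.663,.01,.116]),proj(K,M,s["ee_pos"]))
t,K,M,c=cam("side");print(proj(K,M,[.669,-.064,.118]))
im=np.vstack([np.hstack([cv2.resize(w,(400,300)),cv2.resize(t[140:230,170:290],(400,300),interpolation=cv2.INTER_CUBIC)])])
save("c3.png",im)
```

```text
[ 0.66794331 -0.06395899  0.22166643] [[-0.993, 0.115, -0.001], [0.115, 0.993, 0.001], [0.001, 0.0, -1.0]] 0.0004213931312425661 10.65 [ 0.61956278  0.59227453 -0.91314645  1.28649545  0.45901605  1.47678455
  1.20660447]
[251.96744725 191.01909287] [338.63689728 173.74403538] [251.43115871 239.06321928]
[217.85686287 180.4888882 ]
```

View pics/c3.png

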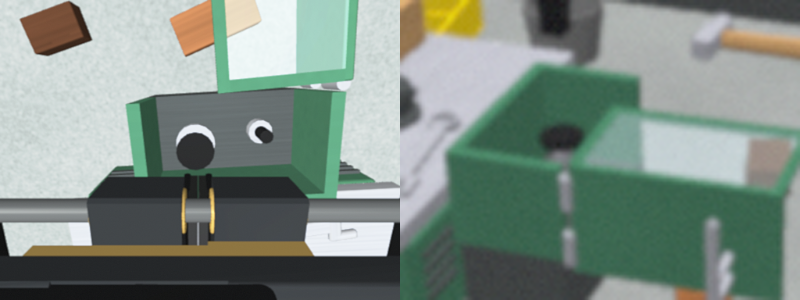

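The wrist view shows the head at about (250,192), against a predicted (252,191), and the slim pin well aside at (337,170). Fine-aim and descend to just above it.

>>> play_rows:
  claw: [1, 1, 1, 1, 1, 1, 1]
  delta_pos:
    - [-0.005, -0.01, 0.1]
    - [0, 0, 0.1]
    - [0, 0, 0.1]
    - [0, 0, 0.1]
    - [0, 0, 0.07]
    - [0, 0, 0.02]
    - [0, 0, 0]
  delta_rot:
    - [0, 0, 0]
    - [0, 0, 0]
    - [0, 0, 0]
    - [0, 0, 0]
    - [0, 0, 0]
    - [0, 0, 0]
    - [0, 0, 0]

```text
time: 11.45
ee_pos: [0.6688, -0.0659, 0.1244]
eef_rot: [0.06, 0.998, -0.0, -0.0]
ft_force: [0.2, -0.2, 0.2]
width: 0.0003
grip_force: 0.0
```

>>> play_rows:
  claw: [1, 1, 1, 1]
  delta_pos:
    - [0, 0, 0.015]
    - [0, 0, 0.015]
    - [0, 0, 0]
    - [0, 0, 0]
  delta_rot:
    - [0, 0, 0]
    - [0, 0, 0]
    - [0, 0, 0]
    - [0, 0, 0]

```text
time: 11.85
ee_pos: [0.669, -0.066, 0.1188]
eef_rot: [0.059, 0.998, -0.0, 0.0]
ft_force: [-0.0, -0.7, -0.9]
width: 0.0002
grip_force: 0.0
```

>>> play_rows:
  claw: [1, 1, 1]
  delta_pos:
    - [0, 0, 0.015]
    - [0, 0, 0]
    - [0, 0, 0]
  delta_rot:
    - [0, 0, 0]
    - [0, 0, 0]
    - [0, 0, 0]

```text
time: 12.15
ee_pos: [0.6691, -0.0659, 0.116]
eef_rot: [0.059, 0.998, -0.0, 0.0]
ft_force: [-0.1, 0.2, 4.3]
width: 0.0005
grip_force: 2.2
```

>>> play_rows:
  claw: [1, 1, 1, 1]
  delta_pos:
    - [0, 0, 0.01]
    - [0, 0, 0.01]
    - [0, 0, 0]
    - [0, 0, 0]
  delta_rot:
    - [0, 0, 0]
    - [0, 0, 0]
    - [0, 0, 0]
    - [0, 0, 0]

```text
time: 12.55
ee_pos: [0.6691, -0.066, 0.1119]
eef_rot: [0.059, 0.998, -0.0, 0.0]
ft_force: [-1.1, 0.1, 5.9]
width: 0.0002
grip_force: 2.8
```

>>> play_rows:
  claw: [1, 1, 1, 1, 1, 1, 1]
  delta_pos:
    - [0, 0, 0.01]
    - [0, 0, 0.01]
    - [0, 0, 0.009]
    - [0, 0, 0]
    - [0, 0, 0]
    - [0, 0, 0]
    - [0, 0, 0]
  delta_rot:
    - [0, 0, 0]
    - [0, 0, 0]
    - [0, 0, 0]
    - [0, 0, 0]
    - [0, 0, 0]
    - [0, 0, 0]
    - [0, 0, 0]

```text
time: 13.25
ee_pos: [0.6691, -0.0659, 0.1064]
eef_rot: [0.059, 0.998, -0.0, 0.0]
ft_force: [-1.6, -0.6, 7.0]
width: 0.0005
grip_force: 3.6
```

Run:
```python
from h import *
f=[]
for i in range(6):
    t,K,M,c=cam("side"); s=r.read_state(); f.append([s["ft_force"][2],s["ee_pos"][2]])
print(np.mean(f,0),np.std(f,0),s["time"]); save("s4.png",cv2.resize(t[120:240,150:310],(800,600),interpolation=cv2.INTER_CUBIC))
```

```text
[7.15537964 0.10640405] [4.63967820e-01 1.88000683e-05] 13.55
```

View pics/s4.png

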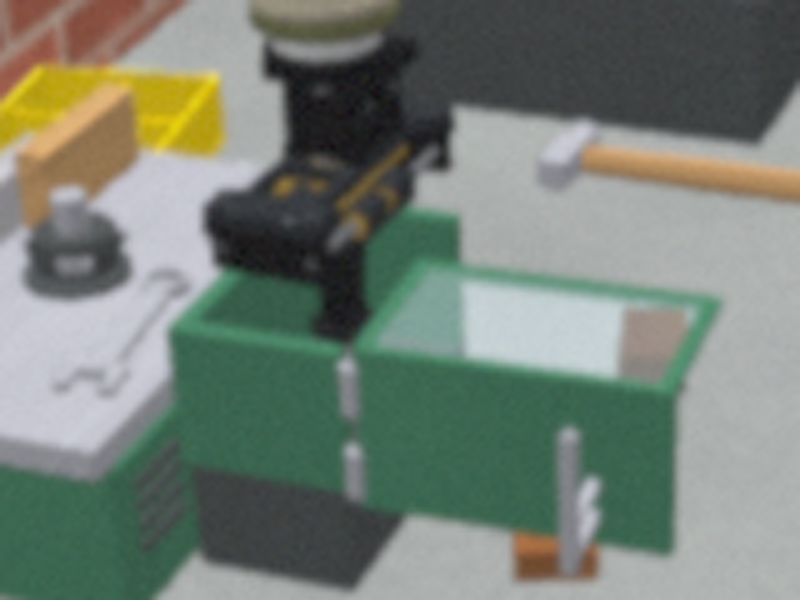

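The fingertips hold the brake head at z = 0.1064, 11.6 mm down, with about 7.2 N. That matches the mid-travel force, the door is wide open, and nothing else has moved.

```bash
python3 -c "
from bench import r
print(r.close_job())"
```

```text
the job is handed in; nothing more can be done
None
```

The job is handed in: the guard door is swung about 85–90° open and left there, and the fingertips are holding the brake plunger about 11.6 mm down at about 7 N; the pin and loose items were left alone.

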